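# Push in a water-manifold plug and tug-test it

## Robot

A 6-joint arm with a two-finger parallel gripper is mounted at the origin on the work surface. World frame = base frame: x ahead of the robot, y to its left, z up, the work surface at z = 0. Lengths are in mm, angles in degrees, forces in N, time in s.
With the tool pointing down it reaches from about 300 to 850 mm from the base axis. Payload 4.2 kg.
Tool frame: the origin (TCP) lies midway between the tips of the shut fingers; the grasp point (between the pads) lies 19 mm behind it; z points along the fingers, y is the line along which they close (so a half turn about z gives the same grasp; the last joint's range is limited). The gripper opens to 91 mm and grips with 3 to 60 N. Pads are 32 mm wide; open, the fingers measure 118 mm over their backs; the gripper's body (76 mm by 178 mm) begins 60 mm behind the grasp point.
Start: joints at [-76.719, 18.312, 89.639, -0, 72.044, -1.146], TCP at [143.262, -556.883, 213.976] pointing down, gripper open.
Joint ranges: [-177.97, 177.97], [-48.28, 115.42], [12.27, 149.76], [-77.06, 257.06], [2.81, 150.46], [-146.56, 146.56]. Speed limits (degrees/s): [147.25, 147.25, 180, 180, 180, 180].

## Interface

Orientations are given as [roll, pitch, yaw] about the fixed x, y, z axes, in that order (R = Rz(yaw) Ry(pitch) Rx(roll)).
In Python, from workcell import state, grab_frame, camera_model, job_done gives the robot as it stands.
- The arm moves only by the shell command python3 -m pendant 'ROWS' [OPENING] [FORCE]. ROWS is rows parted by semicolons, their numbers by spaces, 1 to 8 of them, each of 6 numbers: dx, dy, dz in mm, then a rotation vector rx, ry, rz in degrees; each row shifts and turns the commanded pose from where the row before left it, along the tool's axes as they then stand; what a row does not reach is not made up. A row lasts 1/10 s, in which the tool goes at most 50 mm and 8.59 degrees, less where a joint would pass 70% of its speed; a pose out of reach is approached as far as the arm can. OPENING is the finger opening in mm, set as the command begins (- or left out keeps the last). The fingers move at their own pace and stop on an object; FORCE is the grip in N (left out, the last holds). Time passes only in rows, so rows that do not move let the fingers close. It prints the time, the measured TCP pose, the force, the opening and the grip force at its end.
- state(): the state, without advancing time (a new reading comes with each control period).
- grab_frame(name): name is "scene" or "top"; returns the picture (480x640x3 uint8, blue, green, red); there is no depth.
- camera_model(name): a dict with "fx", "fy", "cx", "cy" (pixels), "T" (4x4, takes a point from camera to world coordinates). Camera axes: x right, y up, looking along -z (the intrinsics and any distortion apply to the point x, -y, -z); pixel columns grow to the right and rows downward; lengths in mm; the calibration is good to about 2 mm. A picture is of the moment at which its call begins. camera_model takes no time and is no camera call.
- job_done(): hands the job in; it is judged then, once.
The state is a dict: "time_s": time; "qpos": joint angles; "qvel": joint speeds; "effort": joint torques, N m; "ee_pos": TCP position; "ee_rot": TCP orientation; "force": force on the tool from outside, world axes, zero at the start; "torque": the same for the moment, N m; "gripper_width": finger opening in mm; "gripper_force": force on a finger pad.
Only numpy, scipy, OpenCV 4.12 (cv2) and the standard library are available. Lean on these libraries where they do the work, as an engineer would, in place of code of your own. Each camera call takes 0.05 s, during which the arm holds its last target. There are 200 camera calls.

## Task

Take the orange-handled stop plug out of the grey stand and push it into the upward-facing port of the white water manifold until it clicks and its collar sits flush on the blue rim, pushing with less than 30 N. Then prove that it holds: keep it straight, pull it straight up with a slowly rising force to 13 N, hold that pull steady for one second and stop there (never above 18 N), then ease off and let go, leaving it fully home. Leave the mug, the soap bottle and the wrench alone.

Things in the scene. Friction and masses are not known exactly. Their poses are not given: they have to be found in the camera images.
- manifold: white plastic water manifold, screwed down: block 80 (x) x 110 (y) x 30 mm high, two brass stubs on its +x side, and in the middle of its top a round white tower 52 mm across that ends in a blue rim, 70 mm above the counter. Origin: centre of its underside, on the port's axis; z up. The plug's origin is 40 mm above this origin when fully home.
- port_mouth (a point): centre of the mouth, at the blue rim's top face, 70 mm above the manifold's underside. Hole 19.8 mm across, axis vertical, guides the stem over 12 mm. Pushing the plug in takes about 8 to 16 N from 14 to 7 mm above home (balls climb the tapered foot), little down to 4 mm, then it snaps down and the collar meets the rim.
- port_rim: the blue rim ring of the port, fixed: 40 mm outside, 19.8 mm inside, 12 mm high; origin at the centre of its underside, 58 mm above the counter. The plug's orange collar bears on its top face when home. Rigid: it stops the plug abruptly. A hidden guide of the same bore continues below the balls.
- collet: spring collet with four balls hidden in the port; origin on its axis, 16 mm below the mouth at rest. Pulled up, a clicked-in plug has about 1 mm of play, then pulls against the collet, which yields from about 5 N, less than 1 mm by 13 N, and springs back when eased: nearly rigid, so go by the force. At about 30 N the plug comes out; one that has not clicked in comes out at a few newtons.
- plug: loose stop plug, about 120 g, 75 mm tall, upright. Origin: centre of its foot's flat end; z up. White stem 18 mm across, foot tapered from 12 mm over the lowest 6 mm, groove at z 10 to 17; orange collar 34 mm across, z 30 to 35; orange handle z 35 to 75 mm, 20 mm thick along its x and 32 mm wide along its y: grip across the 20 mm. Its turn about z does not matter in the port.
- tray: grey stand that holds the plug at the start, fixed: 80 x 80 x 38 mm high; origin: centre of its underside. Its round hole of 24 mm in the middle holds the plug's stem loosely; the collar rests on its top.
- mug: white mug, 76 mm across, 90 mm tall; origin: centre of its underside. Leave alone.
- soap: blue soap bottle, 60 mm across, 170 mm tall; origin: centre of its underside. Leave alone.
- wrench: steel wrench lying flat; origin near its middle, x along its length. Leave alone.
Mind the look-alikes: they are no part of the job. What is meant by the plug is not pink or turquoise, and is the larger of those in its own colour.

How it is judged:
By the outcome, as a careful person would: the job done as asked, in the order asked, and still so for the second after the job is handed in, with the robot touching nothing.
It also fails if it takes over 67 s, if anything falls off the work surface, if the arm or the gripper's body presses on something with over 40 N, if the wrist force passes 120 N, or if a joint passes its speed limit or range.

## Working session

There is one attempt and no reset: what is moved stays moved. The work goes in short steps, Python scripts to look and compute and a shell command to move; the robot and the scene stay as the last step left them, time stands still between calls to the robot, and variables do not carry over. Pictures are saved under pics/ and viewed, at most 10 in all, crops included, and the job is handed in when it is done.

```bash
mkdir -p pics; ls; python3 - <<'E'
from workcell import *
import cv2
for n in("scene","top"):
    cv2.imwrite(f"pics/{n}0.png",grab_frame(n)); print(camera_model(n))
print(state())
E
```

```text
pics
{'fx': 506.13929445762426, 'fy': 506.13929445762426, 'cx': 329.19430444606473, 'cy': 237.71548008815265, 'T': array([[ 4.45579360e-01, -6.99515813e-01,  5.58691919e-01,
         1.19076552e+03],
       [ 8.95184580e-01,  3.55235284e-01, -2.69169947e-01,
        -2.70563454e+02],
       [-1.01784480e-02,  6.20068964e-01,  7.84481280e-01,
         8.64606271e+02],
       [ 0.00000000e+00,  0.00000000e+00,  0.00000000e+00,
         1.00000000e+00]])}
{'fx': 610.6191649469081, 'fy': 610.6191649469081, 'cx': 311.5805948707328, 'cy': 240.91269369666495, 'T': array([[ 1.61655306e-02,  9.96693874e-01, -7.96241011e-02,
         5.36292659e+02],
       [-9.99868790e-01,  1.61968721e-02, -2.52264555e-04,
        -1.41451032e+01],
       [ 1.03823085e-03,  7.96177317e-02,  9.96824929e-01,
         1.50306235e+03],
       [ 0.00000000e+00,  0.00000000e+00,  0.00000000e+00,
         1.00000000e+00]])}
{'time_s': 0.1, 'qpos': array([-7.67166800e+01,  1.83485984e+01,  8.96979184e+01,  4.91914496e-04,
        7.20434284e+01, -1.14715455e+00]), 'qvel': array([-0.01392913, -0.06994487, -0.201226  ,  0.0100287 , -0.05686932,
       -0.07983024]), 'effort': array([ 1.31659399e-04, -4.13331771e+01, -2.32509291e+01,  7.28718191e-02,
        4.21630964e-02, -5.37451956e-05]), 'ee_pos': array([ 143.1841852 , -556.43757101,  213.20827644]), 'ee_rot': array([-1.79910082e+02, -2.26834960e-03,  1.44303208e+01]), 'force': array([-0.10444154,  0.17865293, -0.49004201]), 'torque': array([-0.00745292, -0.03920602, -0.01262066]), 'gripper_force': 0.0, 'gripper_width': 91.35171017323947}
```

View pics/scene0.png

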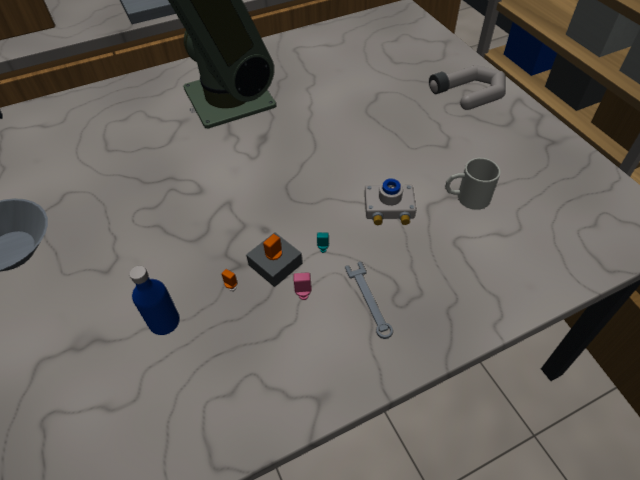

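View pics/top0.png

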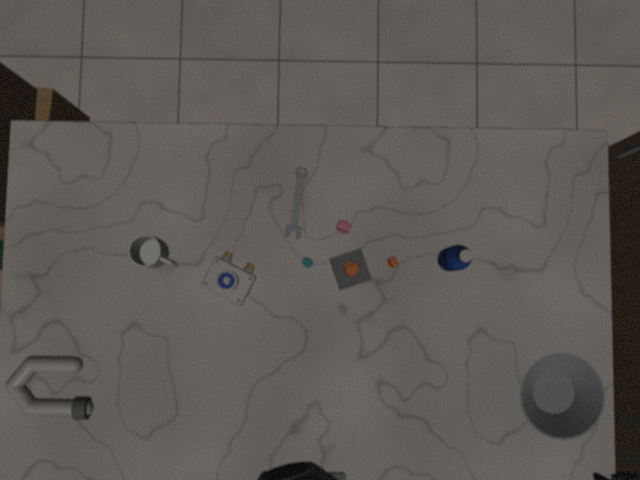

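The plug is the larger orange one in the stand (scene 273,246; top 351,269). The port is the blue ring (scene 391,186; top 227,281). The small orange, pink and turquoise items are look-alikes. Next I'll measure both from colour masks.

```bash
cat > h.py <<'E'
import numpy as np,cv2
from workcell import *
def ray(n,uv):
    c=camera_model(n);T=np.array(c["T"]);u,v=uv
    d=np.array([(u-c["cx"])/c["fx"],-(v-c["cy"])/c["fy"],-1.]);return T[:3,3],T[:3,:3]@d
def plane(n,uv,z):
    o,d=ray(n,uv);return o+d*(z-o[2])/d[2]
def tri(a,b):
    A=np.zeros((3,3));r=np.zeros(3)
    for n,uv in(("scene",a),("top",b)):
        o,d=ray(n,uv);d=d/np.linalg.norm(d);P=np.eye(3)-np.outer(d,d);A+=P;r+=P@o
    return np.linalg.solve(A,r)
def proj(n,p):
    c=camera_model(n);T=np.array(c["T"]);q=T[:3,:3].T@(np.array(p)-T[:3,3]);return np.array([c["cx"]+c["fx"]*q[0]/-q[2],c["cy"]+c["fy"]*q[1]/q[2]])
def avg(n,k=4): return np.mean([grab_frame(n).astype(float) for _ in range(k)],0).astype(np.uint8)
def mask(im,lo,hi):
    return cv2.inRange(cv2.cvtColor(im,cv2.COLOR_BGR2HSV),lo,hi)
def blob(m,near,r=40):
    k,l,s,c=cv2.connectedComponentsWithStats(m)
    i=[j for j in range(1,k) if np.linalg.norm(c[j]-near)<r and s[j,4]>15]
    i=max(i,key=lambda j:s[j,4]); return (l==i).astype(np.uint8)
E
python3 - <<'E'
from h import *
S,T=avg("scene",2),avg("top",2)
cv2.imwrite("pics/S.png",S);cv2.imwrite("pics/T.png",T)
blue=((100,150,60),(130,255,255));org=((3,150,60),(20,255,255))
for n,im,pb,pp,z in(("scene",S,(391,186),(273,246),0),("top",T,(227,281),(351,269),0)):
    b=blob(mask(im,*blue),pb,20);cs,h=cv2.findContours(b,cv2.RETR_CCOMP,cv2.CHAIN_APPROX_NONE)
    for i,c in enumerate(cs):
        if len(c)>=5:
            e=cv2.fitEllipse(c);print(n,"rim",'hole' if h[0][i][3]>=0 else 'outer',np.round(e[0],2),np.round(e[1],1),plane(n,e[0],70).round(1),plane(n,e[0],64).round(1))
    p=blob(mask(im,*org),pp,15);c=max(cv2.findContours(p,0,1)[0],key=cv2.contourArea)
    m=cv2.moments(c);print(n,"plug",m["m10"]/m["m00"],m["m01"]/m["m00"],cv2.minAreaRect(c))
a=cv2.resize(T[230:310,310:410],None,fx=4,fy=4,interpolation=2);b=cv2.resize(S[220:300,230:330],None,fx=4,fy=4,interpolation=2)
c=cv2.resize(T[240:320,180:280],None,fx=4,fy=4,interpolation=2)[:280];d=cv2.resize(S[150:230,340:440],None,fx=4,fy=4,interpolation=2)[:280]
cv2.imwrite("pics/c1.png",cv2.convertScaleAbs(np.vstack([np.hstack([a,b]),np.hstack([c,d])]),alpha=1.6))
E
```

```text
scene rim outer [391.1  185.05] [12.1 16.6] [555.1 187.4  70. ] [550.3 190.8  64. ]
scene rim hole [390.97 184.72] [7.4 9.5] [554.1 187.6  70. ] [549.3 191.1  64. ]
scene plug 270.9985935302391 240.75246132208156 ((271.0235290527344, 240.805908203125), (10.412662506103516, 15.293598175048828), 40.601295471191406)
top rim outer [225.56 280.36] [13.1 13.7] [554.8 186.1  70. ] [554.9 187.   64. ]
top rim hole [225.65 280.34] [11.  11.5] [554.9 185.9  70. ] [554.9 186.8  64. ]
top plug 351.03851851851846 268.2859259259259 ((351.0, 268.5), (11.0, 12.0), 90.0)
```

View pics/c1.png

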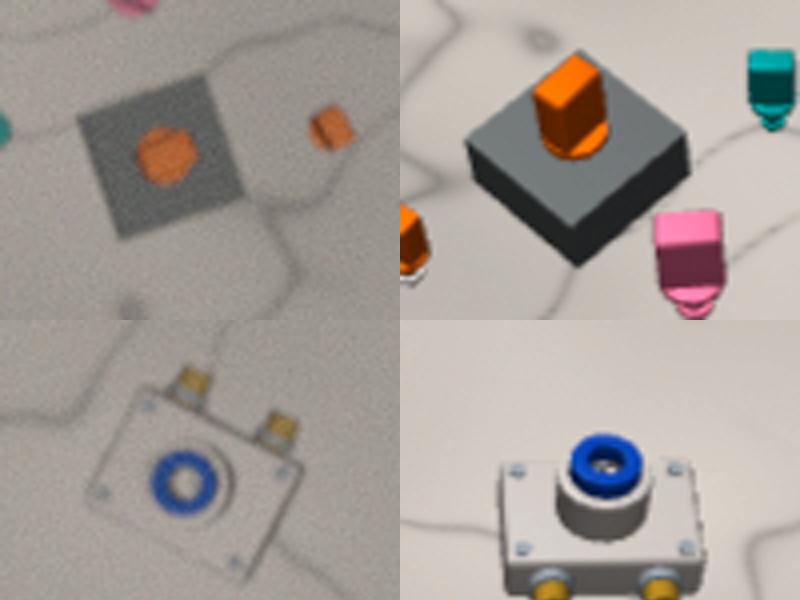

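The crops show the handle's top face clearly in the scene view (bright orange, about 272,241), and the rim rings in both views. I'll take the handle's centre and yaw from its bright top face.

```bash
python3 - <<'E'
from h import *
S=cv2.imread("pics/S.png");T=cv2.imread("pics/T.png")
p=S[241,272];print(p,S[247,275],S[250,268])
U=cv2.resize(S[225:265,250:295],None,fx=8,fy=8,interpolation=cv2.INTER_CUBIC)
h=cv2.cvtColor(U,cv2.COLOR_BGR2HSV)
for th in(185,200,215):
    m=cv2.inRange(h,(3,130,th),(22,255,255));m=cv2.morphologyEx(m,cv2.MORPH_OPEN,np.ones((17,17)))
    c=max(cv2.findContours(m,0,1)[0],key=cv2.contourArea)
    w=np.array([plane("scene",((q[0][0]+.5)/8-.5+250,(q[0][1]+.5)/8-.5+225),83)[:2] for q in c],np.float32)
    mo=cv2.moments(w.reshape(-1,1,2));print(th,mo["m10"]/mo["m00"],mo["m01"]/mo["m00"],cv2.minAreaRect(w))
m=((cv2.cvtColor(T,cv2.COLOR_BGR2GRAY)<np.median(T)*0.72)|(mask(T,(3,150,60),(20,255,255))>0)).astype(np.uint8)*255
m=blob(m,(351,269),15);c=max(cv2.findContours(m,0,1)[0],key=cv2.contourArea)
w=np.array([plane("top",q[0],38)[:2] for q in c],np.float32);print("tray",cv2.minAreaRect(w))
o=mask(T,(3,130,60),(22,255,255));o=blob(o,(351,269),15);c=max(cv2.findContours(o,0,1)[0],key=cv2.contourArea);e=cv2.fitEllipse(c);print(e,plane("top",e[0],43),plane("top",e[0],60))
E
```

```text
[  0  73 161] [ 0 21 54] [ 0 21 57]Traceback (most recent call last):
  File "<stdin>", line 8, in <module>
ValueError: max() iterable argument is empty
```

```bash
python3 - <<'E'
from h import *
S=cv2.imread("pics/S.png");T=cv2.imread("pics/T.png")
U=cv2.resize(S[225:265,250:295],None,fx=8,fy=8,interpolation=cv2.INTER_CUBIC)
h=cv2.cvtColor(U,cv2.COLOR_BGR2HSV)
for th in(100,110,120):
    m=cv2.inRange(h,(3,130,th),(22,255,255));m=cv2.morphologyEx(m,cv2.MORPH_OPEN,np.ones((25,25)))
    c=max(cv2.findContours(m,0,1)[0],key=cv2.contourArea)
    w=np.array([plane("scene",((q[0][0]+.5)/8-.5+250,(q[0][1]+.5)/8-.5+225),83)[:2] for q in c],np.float32)
    mo=cv2.moments(w.reshape(-1,1,2));print(th,mo["m10"]/mo["m00"],mo["m01"]/mo["m00"],cv2.minAreaRect(w))
m=((cv2.cvtColor(T,cv2.COLOR_BGR2GRAY)<np.median(T)*0.72)|(mask(T,(3,150,60),(20,255,255))>0)).astype(np.uint8)*255
m=blob(m,(351,269),15);c=max(cv2.findContours(m,0,1)[0],key=cv2.contourArea)
w=np.array([plane("top",q[0],38)[:2] for q in c],np.float32);print("tray",cv2.minAreaRect(w))
o=mask(T,(3,130,60),(22,255,255));o=blob(o,(351,269),15);c=max(cv2.findContours(o,0,1)[0],key=cv2.contourArea);e=cv2.fitEllipse(c);print(e,plane("top",e[0],43),plane("top",e[0],60))
E
```

```text
100 587.3997310283798 -106.95817139617229 ((586.990966796875, -106.78794860839844), (19.04047393798828, 31.204858779907227), 26.855854034423828)
110 587.2083322323473 -106.99830285578166 ((586.8325805664062, -106.802734375), (18.663476943969727, 30.40958023071289), 26.559396743774414)
120 587.0625033403481 -106.90722432482615 ((586.95947265625, -106.64543151855469), (17.76976203918457, 29.73560333251953), 25.23012351989746)
tray ((587.7371826171875, -106.69239807128906), (77.648681640625, 79.142333984375), 20.220020294189453)
((351.050048828125, 268.3990783691406), (12.642268180847168, 13.444759368896484), 57.00982666015625) [ 588.55069892 -109.17254808   43.        ] [ 587.94224088 -108.06611138   60.        ]
```

```bash
cat >> h.py <<'E'
from scipy.spatial.transform import Rotation as Ro
def togo(p,yaw=116.5):
    s=state();R=Ro.from_euler("xyz",s["ee_rot"],degrees=True);print("pos",s["ee_pos"].round(2),"rot",s["ee_rot"].round(2),"t",round(s["time_s"],2),"F",s["force"].round(2),"w",round(s["gripper_width"],2))
    print("tool d",R.inv().apply(np.array(p)-s["ee_pos"]).round(2),"rv",(R.inv()*Ro.from_euler("xyz",[180,0,yaw],degrees=True)).as_rotvec(degrees=True).round(2))
E
R="33.5 -20 4 0 0 0"; true
python3 -m pendant '10 -6 0 0 0 0;24 -14 3 0 0 0;34 -20 4 0 0 0;34 -20 4 0 0 0;34 -20 4 0 0 0;34 -20 4 0 0 0;34 -20 4 0 0 0;34 -20 4 0 0 0' 60
python3 -m pendant '34 -20 4 0 0 0;34 -20 4 0 0 0;34 -20 4 0 0 0;34 -20 4 0 0 0;34 -20 4 0 0 0;34 -20 4 0 0 0;34 -20 4 0 0 0;24 -15 3 0 0 0'
python3 -m pendant '0 0 0 0 0 -8;0 0 0 0 0 -8;0 0 0 0 0 -8;0 0 0 0 0 -8;0 0 0 0 0 -8;0 0 0 0 0 -8;0 0 0 0 0 -8'
python3 -c "
from h import *
togo((587,-107,47))"
```

```text
time_s: 1.1
ee_pos: [340.0, -359.9, 187.0]
ee_rot: [180.0, -0.0, 14.4]
force: [0.7, -0.2, 0.6]
gripper_width: 60.1
gripper_force: 0.0
time_s: 1.9
ee_pos: [555.3, -143.9, 155.7]
ee_rot: [-180.0, -0.0, 14.5]
force: [-0.1, -0.1, -0.3]
gripper_width: 60.1
gripper_force: 0.0
time_s: 2.6
ee_pos: [553.7, -145.7, 156.0]
ee_rot: [-180.0, -0.0, 70.8]
force: [-0.8, 0.3, 0.7]
gripper_width: 60.1
gripper_force: 0.0
pos [ 553.74 -145.74  156.01] rot [-1.7999e+02 -2.0000e-02  7.0770e+01] t 2.6 F [-0.84  0.27  0.71] w 60.09
tool d [ 47.5   18.67 109.02] rv [-1.000e-02 -2.000e-02 -4.573e+01]
```

```bash

python3 -m pendant '20 7 0 0 0 0;27.5 11.7 15 0 0 0;0 0 0 0 0 -7.6;0 0 0 0 0 -7.6;0 0 0 0 0 -7.6;0 0 0 0 0 -7.6;0 0 0 0 0 -7.6;0 0 0 0 0 -7.7'
python3 -m pendant '0 0 0 0 0 0;0 0 0 0 0 0'
python3 -c "
from h import *
togo((587,-107,47))"
```

```text
time_s: 3.4
ee_pos: [587.2, -107.3, 141.0]
ee_rot: [-180.0, -0.0, 116.5]
force: [0.0, 0.0, -0.6]
gripper_width: 60.1
gripper_force: 0.0
time_s: 3.6
ee_pos: [587.4, -107.6, 141.0]
ee_rot: [180.0, -0.0, 116.0]
force: [0.3, -0.8, 0.2]
gripper_width: 59.9
gripper_force: 0.0
pos [ 587.37 -107.59  141.01] rot [ 1.8000e+02 -1.0000e-02  1.1598e+02] t 3.6 F [ 0.33 -0.75  0.24] w 59.91
tool d [ 6.800e-01 -8.000e-02  9.401e+01] rv [ 0.   -0.01 -0.52]
```

```bash

python3 -m pendant '0.5 0 15 0 0 -0.4;0 0 20 0 0 0;0 0 20 0 0 0;0 0 18 0 0 0;0 0 12 0 0 0;0 0 6 0 0 0;0 0 3 0 0 0;0 0 0 0 0 0' 60
python3 -m pendant '0 0 0 0 0 0;0 0 0 0 0 0;0 0 0 0 0 0;0 0 0 0 0 0;0 0 0 0 0 0;0 0 0 0 0 0' 15 40
python3 -c "
from h import *
togo((587,-107,47))"
```

```text
time_s: 4.4
ee_pos: [587.6, -107.7, 47.1]
ee_rot: [180.0, 0.0, 116.5]
force: [-0.4, 0.2, 0.1]
gripper_width: 60.1
gripper_force: 0.0
time_s: 5.0
ee_pos: [587.5, -107.6, 47.1]
ee_rot: [180.0, 0.0, 116.5]
force: [0.3, 0.2, 1.1]
gripper_width: 19.5
gripper_force: 40.0
pos [ 587.48 -107.63   47.1 ] rot [1.7998e+02 1.0000e-02 1.1652e+02] t 5.0 F [0.31 0.24 1.08] w 19.55
tool d [ 0.78 -0.15  0.1 ] rv [0.02 0.01 0.02]
```

```bash

python3 -m pendant '0 0 -4 0 0 0;0 0 -14 0 0 0;0 0 -24 0 0 0;0 0 -24 0 0 0;0 0 -20 0 0 0;0 0 -12 0 0 0;0 0 -5 0 0 0;5 2 0 0 0 0'
python3 -m pendant '15 6 0 0 0 0;28 10 0 0 0 0;35 13 0 0 0 0;36 13 0 0 0 0;36 13 0 0 0 0;36 13 0 0 0 0;36 13 0 0 0 0;28 10 0 0 0 0'
python3 -m pendant '16 6 0 0 0 0;6.5 3.5 0 0 0 0;0 0 0 0 0 0;0 0 0 0 0 0;0 0 0 0 0 0'
python3 - <<'E'
from h import *
togo((555,186.5,150))
S,T=avg("scene",4),avg("top",4)
cv2.imwrite("pics/S1.png",S);cv2.imwrite("pics/T1.png",T)
b=cv2.resize(S[110:210,340:440],None,fx=4,fy=4,interpolation=2)
c=cv2.resize(T[230:330,180:280],None,fx=4,fy=4,interpolation=2)
cv2.imwrite("pics/c2.png",cv2.convertScaleAbs(np.hstack([b,c]),alpha=1.6))
E
```

```text
time_s: 5.8
ee_pos: [586.9, -102.6, 150.1]
ee_rot: [180.0, 0.0, 116.5]
force: [0.1, -0.5, -1.6]
gripper_width: 20.0
gripper_force: 40.0
time_s: 6.6
ee_pos: [554.7, 165.1, 148.6]
ee_rot: [-179.9, -0.1, 116.6]
force: [0.4, -0.0, -0.9]
gripper_width: 19.7
gripper_force: 40.0
time_s: 7.1
ee_pos: [555.2, 185.1, 149.8]
ee_rot: [-180.0, 0.0, 116.4]
force: [-0.6, 0.3, -1.4]
gripper_width: 19.6
gripper_force: 40.0
pos [555.25 185.13 149.81] rot [-1.7997e+02  2.0000e-02  1.1644e+02] t 7.1 F [-0.64  0.26 -1.4 ] w 19.59
tool d [ 1.34  0.39 -0.19] rv [-0.03  0.02 -0.06]
```

View pics/c2.png

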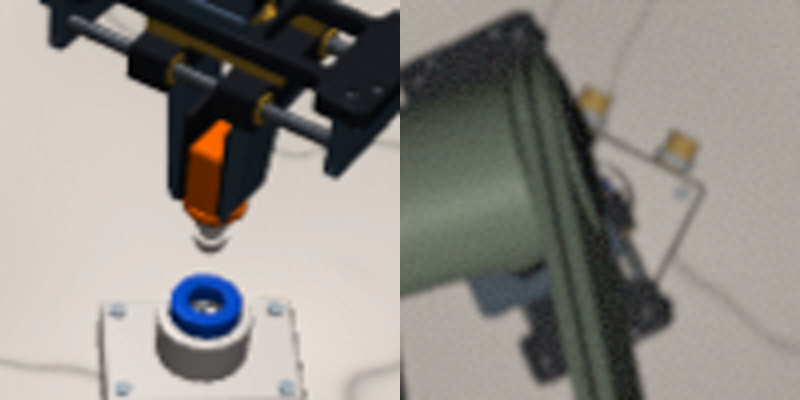

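The scene crop shows the plug hanging straight, with its foot at about (393,172) px above the blue rim at (391,184). The arm blocks the top view. I'll compare the measured plug columns with the expected ones.

```bash
python3 - <<'E'
from h import *
S=cv2.imread("pics/S1.png")
o=mask(S,(3,130,30),(22,255,255))
for r in range(158,168):
    c=np.where(o[r,380:405])[0]
    if len(c):print(r,c.min()+380,c.max()+380,len(c))
p=np.array([555.25,185.13]);P=lambda z,q=p:proj("scene",(*q,z)).round(2)
print("collar top/bot",P(146),P(141),"foot",P(111),"rim top",P(70,(555,186.8)))
print("d per mm x,y",proj("scene",(556.25,185.13,143))-proj("scene",(555.25,185.13,143)),proj("scene",(555.25,186.13,143))-proj("scene",(555.25,185.13,143)))
b=blob(mask(S,(100,150,60),(130,255,255)),(391,186),20)
for c in cv2.findContours(b,cv2.RETR_CCOMP,1)[0]:
    if len(c)>5: print(cv2.fitEllipse(c), cv2.boundingRect(c))
G=cv2.cvtColor(S,cv2.COLOR_BGR2GRAY)
for r in range(165,176):print(r,G[r,382:404])
E
```

```text
158 386 394 9
159 386 394 9
160 386 400 9
161 386 401 11
162 386 400 11
163 387 400 10
164 388 399 10
165 389 397 9
166 392 394 3
collar top/bot [393.38 159.55] [393.16 161.34] foot [391.9  171.83] rim top [390.86 185.12]
d per mm x,y [0.25048101 0.29809095] [ 0.41744826 -0.15233396]
((391.1050109863281, 185.1170196533203), (12.271767616271973, 16.58473777770996), 94.71233367919922) (383, 179, 17, 13)
((391.0494079589844, 184.7736053466797), (7.210824489593506, 9.350037574768066), 107.4865493774414) (386, 181, 11, 9)
165 [133 133 133 133 133 129 101  35  34  38  39  37  32  23  25  46  87 119
 125 132 131 131]
166 [133 133 133 133 133 133 119  69  43  36  29  30  36  36  59  99 125 132
 131 132 131 131]
167 [133 133 133 133 133 133 131 108  53  48  49  50  50  61  97 128 132 133
 132 132 132 132]
168 [133 133 133 133 133 130 125 120  73  51  53  54  57  87 126 132 133 132
 132 132 132 132]
169 [133 133 133 133 133 124 101 107 114  79  62  65  91 107 115 118 132 133
 132 132 132 132]
170 [134 134 134 134 133 131 109  69  94 110 116 116 104  88  92 129 132 133
 133 133 133 132]
171 [134 134 134 134 133 134 120  74  57  71  75  76  67  74 112 133 133 133
 133 133 133 133]
172 [134 134 134 133 134 134 132 113  67  43  45  46  63 107 130 133 133 133
 133 133 133 133]
173 [134 134 134 134 134 134 134 131 120 106  98 106 123 130 134 134 134 133
 134 133 133 134]
174 [134 134 134 134 134 134 134 134 133 131 129 130 134 134 134 134 134 134
 134 134 133 134]
175 [135 135 134 135 134 135 135 134 134 134 134 134 134 133 134 134 134 134
 134 134 134 134]
```

```bash

python3 -m pendant '0.4 0.5 4 0 0 0;0 0 10 0 0 0;0 0 10 0 0 0;0 0 8 0 0 0;0 0 5 0 0 0;0 0 3 0 0 0;0 0 2 0 0 0;0 0 0 0 0 0'
python3 -m pendant '0 0 1.5 0 0 0;0 0 1.5 0 0 0;0 0 0 0 0 0'
python3 -m pendant '0 0 1.5 0 0 0;0 0 1.5 0 0 0;0 0 0 0 0 0'
```

```text
time_s: 8.3
ee_pos: [555.4, 187.0, 107.8]
ee_rot: [-180.0, 0.0, 116.5]
force: [-0.8, 0.3, -1.8]
gripper_width: 20.1
gripper_force: 40.0
time_s: 8.6
ee_pos: [555.3, 186.9, 104.9]
ee_rot: [-180.0, 0.0, 116.5]
force: [-0.1, -0.8, -0.9]
gripper_width: 20.3
gripper_force: 40.0
time_s: 8.9
ee_pos: [555.2, 186.9, 101.7]
ee_rot: [-180.0, 0.0, 116.5]
force: [1.0, 0.1, -2.0]
gripper_width: 19.7
gripper_force: 40.0
```

```bash

python3 -m pendant '0 0 1 0 0 0;0 0 1 0 0 0;0 0 0 0 0 0'
python3 -m pendant '0 0 1 0 0 0;0 0 1 0 0 0;0 0 0 0 0 0'
python3 -m pendant '0 0 1 0 0 0;0 0 1 0 0 0;0 0 0 0 0 0'; python3 -c "
from h import *
print(state())"
```

```text
time_s: 9.2
ee_pos: [555.3, 186.9, 99.7]
ee_rot: [-180.0, 0.0, 116.5]
force: [0.4, -1.1, -1.2]
gripper_width: 19.8
gripper_force: 40.0
time_s: 9.5
ee_pos: [555.3, 186.9, 97.8]
ee_rot: [-180.0, 0.0, 116.5]
force: [-0.5, 0.2, -1.4]
gripper_width: 19.7
gripper_force: 40.0
time_s: 9.8
ee_pos: [555.2, 186.9, 95.7]
ee_rot: [-180.0, 0.0, 116.5]
force: [-0.6, -1.1, -2.1]
gripper_width: 19.7
gripper_force: 40.0
{'time_s': 9.8, 'qpos': array([ 1.74835755e+01,  2.48054299e+01,  9.78287864e+01, -6.28408673e-03,
        5.73871172e+01, -9.03973773e+00]), 'qvel': array([ 0.00601563, -0.1198669 , -0.29531548, -0.0456157 ,  0.20071996,
       -0.07225006]), 'effort': array([-3.99853207e-04, -4.50454688e+01, -2.06602120e+01,  6.00778149e-02,
        2.99989467e-02,  2.33979354e-04]), 'ee_pos': array([555.23153936, 186.91334424,  95.73835067]), 'ee_rot': array([-1.79978100e+02,  1.87437416e-03,  1.16526701e+02]), 'force': array([-0.60449002, -1.11811956, -2.05052049]), 'torque': array([ 0.02553158, -0.10866779,  0.02533971]), 'gripper_force': 39.99974012374878, 'gripper_width': 19.741790723089515}
```

```bash

python3 -m pendant '0 0 1 0 0 0;0 0 1 0 0 0;0 0 0 0 0 0' - 55
python3 -m pendant '0 0 1 0 0 0;0 0 1 0 0 0;0 0 0 0 0 0'
python3 -m pendant '0 0 1 0 0 0;0 0 1 0 0 0;0 0 0 0 0 0'
python3 -m pendant '0 0 1 0 0 0;0 0 1 0 0 0;0 0 0 0 0 0'
```

```text
time_s: 10.1
ee_pos: [555.3, 187.0, 93.8]
ee_rot: [-180.0, 0.0, 116.5]
force: [0.7, -0.1, -1.8]
gripper_width: 19.5
gripper_force: 55.0
time_s: 10.4
ee_pos: [555.4, 187.4, 92.0]
ee_rot: [180.0, -0.0, 116.5]
force: [0.1, 1.5, -0.8]
gripper_width: 20.0
gripper_force: 55.0
time_s: 10.7
ee_pos: [555.7, 187.4, 90.9]
ee_rot: [179.9, -0.0, 116.5]
force: [-1.2, 1.8, 4.6]
gripper_width: 20.1
gripper_force: 55.0
time_s: 11.0
ee_pos: [556.2, 187.3, 89.5]
ee_rot: [179.8, 0.0, 116.5]
force: [-1.0, 1.5, 6.6]
gripper_width: 19.7
gripper_force: 55.0
```

```bash

python3 -m pendant '0 0 1 0 0 0;0 0 1 0 0 0;0 0 0 0 0 0'
python3 -m pendant '0 0 1 0 0 0;0 0 1 0 0 0;0 0 0 0 0 0'
python3 -m pendant '0 0 1 0 0 0;0 0 0 0 0 0'
```

```text
time_s: 11.3
ee_pos: [556.4, 187.4, 88.1]
ee_rot: [179.8, 0.0, 116.5]
force: [-2.3, 1.8, 8.8]
gripper_width: 19.8
gripper_force: 55.0
time_s: 11.6
ee_pos: [556.1, 187.2, 84.6]
ee_rot: [179.9, 0.0, 116.5]
force: [0.3, 1.1, 3.1]
gripper_width: 19.7
gripper_force: 55.0
time_s: 11.8
ee_pos: [555.8, 186.9, 82.8]
ee_rot: [180.0, 0.0, 116.5]
force: [1.5, 0.3, 0.3]
gripper_width: 19.6
gripper_force: 55.0
```

```bash

python3 -m pendant '0 0 1 0 0 0;0 0 1 0 0 0;0 0 0 0 0 0'
python3 -m pendant '0 0 0.7 0 0 0;0 0 0.7 0 0 0;0 0 0 0 0 0'
python3 -m pendant '0 0 0.7 0 0 0;0 0 0.7 0 0 0;0 0 0 0 0 0'
```

```text
time_s: 12.1
ee_pos: [554.9, 186.9, 80.1]
ee_rot: [-179.9, -0.0, 116.5]
force: [0.2, 1.7, -1.5]
gripper_width: 19.6
gripper_force: 55.0
time_s: 12.4
ee_pos: [555.2, 186.8, 79.3]
ee_rot: [-180.0, 0.0, 116.5]
force: [0.5, 1.0, -2.3]
gripper_width: 19.8
gripper_force: 55.0
time_s: 12.7
ee_pos: [555.2, 186.9, 79.1]
ee_rot: [180.0, 0.0, 116.5]
force: [-0.6, 2.2, 4.8]
gripper_width: 19.6
gripper_force: 55.0
```

```bash

python3 -m pendant '0 0 0.7 0 0 0;0 0 0.7 0 0 0;0 0 0 0 0 0;0 0 0 0 0 0'
python3 - <<'E'
from h import *
togo((555,186.8,79))
S=avg("scene",4)
cv2.imwrite("pics/c3.png",cv2.convertScaleAbs(cv2.resize(S[140:210,350:430],None,fx=7,fy=7,interpolation=2),alpha=1.8))
E
```

```text
time_s: 13.1
ee_pos: [555.3, 186.9, 79.1]
ee_rot: [180.0, 0.0, 116.5]
force: [-4.3, -0.5, 12.0]
gripper_width: 19.8
gripper_force: 55.0
pos [555.3  186.85  79.07] rot [1.7995e+02 2.0000e-02 1.1653e+02] t 13.1 F [-4.28 -0.55 11.96] w 19.75
tool d [ 0.09 -0.29  0.07] rv [0.05 0.02 0.03]
```

View pics/c3.png

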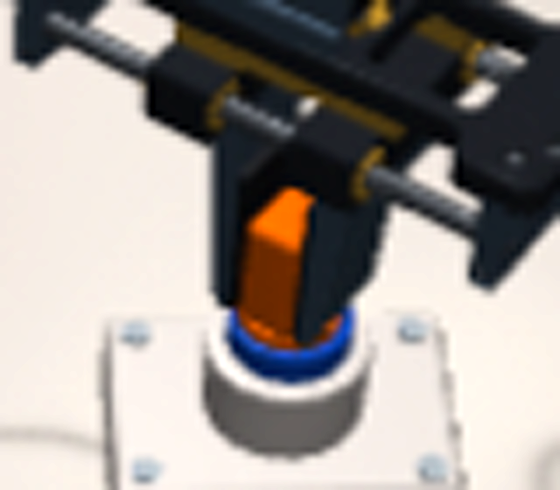

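The collar sits on the blue rim, which shows as an unbroken ring around its base at about (391,189) px. The stop at z 79.1 is rigid. Next I'll unload and start the slow pull.

```bash

python3 -m pendant '0 0 -0.4 0 0 0;0 0 -0.4 0 0 0;0 0 -0.4 0 0 0;0 0 -0.4 0 0 0;0 0 -0.4 0 0 0;0 0 -0.4 0 0 0;0 0 0 0 0 0;0 0 0 0 0 0'
python3 -m pendant '0 0 -0.2 0 0 0;0 0 -0.2 0 0 0;0 0 -0.2 0 0 0;0 0 -0.2 0 0 0;0 0 -0.2 0 0 0;0 0 0 0 0 0;0 0 0 0 0 0'
python3 -m pendant '0 0 -0.1 0 0 0;0 0 -0.1 0 0 0;0 0 -0.1 0 0 0;0 0 -0.1 0 0 0;0 0 -0.1 0 0 0;0 0 0 0 0 0'
```

```text
time_s: 14.1
ee_pos: [555.3, 186.8, 79.1]
ee_rot: [-180.0, 0.0, 116.5]
force: [-2.0, -0.7, 4.2]
gripper_width: 19.7
gripper_force: 55.0
time_s: 14.8
ee_pos: [555.3, 186.9, 80.0]
ee_rot: [-180.0, 0.0, 116.5]
force: [-0.3, -0.7, -1.5]
gripper_width: 19.7
gripper_force: 55.0
time_s: 15.4
ee_pos: [555.3, 187.0, 80.5]
ee_rot: [-180.0, 0.0, 116.5]
force: [1.2, 0.4, -2.4]
gripper_width: 19.8
gripper_force: 55.0
```

```bash

python3 -m pendant '0 0 -0.1 0 0 0;0 0 -0.1 0 0 0;0 0 -0.1 0 0 0;0 0 -0.1 0 0 0;0 0 -0.1 0 0 0;0 0 0 0 0 0'
python3 -m pendant '0 0 -0.1 0 0 0;0 0 -0.1 0 0 0;0 0 -0.1 0 0 0;0 0 -0.1 0 0 0;0 0 -0.1 0 0 0;0 0 0 0 0 0'
```

```text
time_s: 16.0
ee_pos: [555.3, 187.0, 80.8]
ee_rot: [-180.0, -0.0, 116.5]
force: [1.7, 0.6, -7.3]
gripper_width: 19.7
gripper_force: 55.0
time_s: 16.6
ee_pos: [555.2, 186.9, 81.3]
ee_rot: [-180.0, -0.0, 116.5]
force: [1.6, 1.4, -11.3]
gripper_width: 19.9
gripper_force: 55.0
```

```bash

python3 -m pendant '0 0 -0.1 0 0 0;0 0 -0.1 0 0 0;0 0 -0.05 0 0 0;0 0 0 0 0 0'
python3 -m pendant '0 0 0 0 0 0'; python3 -m pendant '0 0 0 0 0 0'
```

```text
time_s: 17.0
ee_pos: [555.2, 186.9, 81.6]
ee_rot: [-180.0, -0.0, 116.5]
force: [2.1, 1.2, -13.8]
gripper_width: 20.0
gripper_force: 55.0
time_s: 17.1
ee_pos: [555.2, 187.0, 81.6]
ee_rot: [-180.0, -0.0, 116.5]
force: [1.9, 0.7, -13.2]
gripper_width: 20.0
gripper_force: 55.0
time_s: 17.2
ee_pos: [555.2, 186.9, 81.6]
ee_rot: [-180.0, -0.0, 116.5]
force: [2.3, 1.3, -13.3]
gripper_width: 19.6
gripper_force: 55.0
```

```bash

python3 -m pendant '0 0 -0.08 0 0 0;0 0 0 0 0 0'
python3 -m pendant '0 0 0 0 0 0;0 0 0 0 0 0;0 0 0 0 0 0;0 0 0 0 0 0'
python3 -m pendant '0 0 0 0 0 0;0 0 0 0 0 0;0 0 0 0 0 0;0 0 0 0 0 0'
python3 -m pendant '0 0 0 0 0 0;0 0 0 0 0 0;0 0 0 0 0 0;0 0 0 0 0 0'
```

```text
time_s: 17.4
ee_pos: [555.2, 187.0, 81.7]
ee_rot: [-180.0, -0.0, 116.5]
force: [2.4, 2.4, -13.9]
gripper_width: 19.3
gripper_force: 55.0
time_s: 17.8
ee_pos: [555.2, 187.0, 81.8]
ee_rot: [-180.0, -0.0, 116.5]
force: [2.1, 2.0, -15.1]
gripper_width: 19.7
gripper_force: 55.0
time_s: 18.2
ee_pos: [555.2, 187.0, 81.9]
ee_rot: [-180.0, 0.0, 116.5]
force: [0.9, 0.5, -15.9]
gripper_width: 19.7
gripper_force: 55.0
time_s: 18.6
ee_pos: [555.3, 186.9, 81.9]
ee_rot: [-180.0, 0.0, 116.5]
force: [2.1, 0.2, -14.9]
gripper_width: 19.7
gripper_force: 55.0
```

```bash

python3 -m pendant '0 0 0.08 0 0 0;0 0 0.08 0 0 0;0 0 0 0 0 0'
python3 -m pendant '0 0 0 0 0 0;0 0 0 0 0 0;0 0 0 0 0 0'
```

```text
time_s: 18.9
ee_pos: [555.3, 186.9, 81.8]
ee_rot: [-180.0, 0.0, 116.5]
force: [0.5, 1.8, -16.5]
gripper_width: 19.5
gripper_force: 55.0
time_s: 19.2
ee_pos: [555.3, 187.0, 81.8]
ee_rot: [-180.0, 0.0, 116.5]
force: [1.2, 1.9, -14.3]
gripper_width: 19.9
gripper_force: 55.0
```

```bash

python3 -m pendant '0 0 0.08 0 0 0;0 0 0.08 0 0 0;0 0 0 0 0 0'
python3 -m pendant '0 0 0 0 0 0;0 0 0 0 0 0;0 0 0 0 0 0'
```

```text
time_s: 19.5
ee_pos: [555.3, 186.9, 81.7]
ee_rot: [-180.0, 0.0, 116.5]
force: [0.9, 0.9, -13.8]
gripper_width: 19.6
gripper_force: 55.0
time_s: 19.8
ee_pos: [555.3, 186.9, 81.7]
ee_rot: [-180.0, 0.0, 116.5]
force: [1.3, 0.6, -13.9]
gripper_width: 19.7
gripper_force: 55.0
```

Now a steady hold at about 13–14 N.

```bash

python3 -m pendant '0 0 0 0 0 0;0 0 0 0 0 0;0 0 0 0 0 0;0 0 0 0 0 0'
python3 -m pendant '0 0 0 0 0 0;0 0 0 0 0 0;0 0 0 0 0 0;0 0 0 0 0 0'
python3 -m pendant '0 0 0 0 0 0;0 0 0 0 0 0;0 0 0 0 0 0;0 0 0 0 0 0'
```

```text
time_s: 20.2
ee_pos: [555.3, 186.9, 81.6]
ee_rot: [-180.0, 0.0, 116.5]
force: [0.4, 0.6, -13.4]
gripper_width: 19.6
gripper_force: 55.0
time_s: 20.6
ee_pos: [555.3, 186.9, 81.6]
ee_rot: [-180.0, 0.0, 116.5]
force: [1.4, 2.1, -13.0]
gripper_width: 19.9
gripper_force: 55.0
time_s: 21.0
ee_pos: [555.3, 187.0, 81.6]
ee_rot: [-180.0, 0.0, 116.5]
force: [0.1, 2.1, -13.1]
gripper_width: 19.6
gripper_force: 55.0
```

```bash

python3 -m pendant '0 0 0.15 0 0 0;0 0 0.2 0 0 0;0 0 0.2 0 0 0;0 0 0.2 0 0 0;0 0 0.2 0 0 0;0 0 0.2 0 0 0;0 0 0.2 0 0 0;0 0 0 0 0 0'
python3 -m pendant '0 0 0.2 0 0 0;0 0 0.2 0 0 0;0 0 0.2 0 0 0;0 0 0.2 0 0 0;0 0 0.2 0 0 0;0 0 0 0 0 0;0 0 0 0 0 0'
```

```text
time_s: 21.8
ee_pos: [555.4, 187.0, 80.7]
ee_rot: [180.0, 0.0, 116.5]
force: [-1.4, 0.5, -5.1]
gripper_width: 19.9
gripper_force: 55.0
time_s: 22.5
ee_pos: [555.9, 187.1, 79.6]
ee_rot: [179.9, 0.0, 116.5]
force: [0.4, 0.1, -1.6]
gripper_width: 19.9
gripper_force: 55.0
```

```bash

python3 -m pendant '0 0 0.25 0 0 0;0 0 0.25 0 0 0;0 0 0.25 0 0 0;0 0 0 0 0 0;0 0 0 0 0 0'
python3 -m pendant '0 0 0.25 0 0 0;0 0 0.25 0 0 0;0 0 0 0 0 0;0 0 0 0 0 0'
```

```text
time_s: 23.0
ee_pos: [555.8, 187.0, 79.1]
ee_rot: [179.9, 0.0, 116.5]
force: [-1.4, -0.2, 4.4]
gripper_width: 19.8
gripper_force: 55.0
time_s: 23.4
ee_pos: [555.7, 187.0, 79.1]
ee_rot: [179.9, 0.0, 116.5]
force: [-1.2, -1.3, 7.4]
gripper_width: 19.7
gripper_force: 55.0
```

Back at 79.1, so there was no slip. Now ease off, release and lift clear.

```bash

python3 -m pendant '0 0 -0.4 0 0 0;0 0 -0.4 0 0 0;0 0 0 0 0 0;0 0 0 0 0 0'
python3 -m pendant '0 0 0 0 0 0;0 0 0 0 0 0' - 5
python3 -m pendant '0 0 0 0 0 0;0 0 0 0 0 0;0 0 0 0 0 0;0 0 0 0 0 0' 50
python3 -m pendant '0 0 -4 0 0 0;0 0 -10 0 0 0;0 0 -20 0 0 0;0 0 -25 0 0 0;0 0 -25 0 0 0;0 0 -25 0 0 0;0 0 -10 0 0 0;0 0 0 0 0 0'
python3 -m pendant '-15 0 0 0 0 0;-30 0 0 0 0 0;-35 0 0 0 0 0;-35 0 0 0 0 0;-35 0 0 0 0 0;-30 0 0 0 0 0;-10 0 0 0 0 0;0 0 0 0 0 0'
python3 - <<'E'
from h import *
S,T=avg("scene",2),avg("top",2)
b=cv2.resize(S[140:210,350:430],None,fx=5,fy=5,interpolation=2);c=cv2.resize(T[245:315,185:265],None,fx=5,fy=5,interpolation=2)
cv2.imwrite("pics/c4.png",cv2.convertScaleAbs(np.hstack([b,c]),alpha=1.8))
E
```

```text
time_s: 23.8
ee_pos: [555.8, 187.0, 79.1]
ee_rot: [180.0, 0.0, 116.5]
force: [1.0, 0.2, 4.8]
gripper_width: 19.7
gripper_force: 55.0
time_s: 24.0
ee_pos: [555.7, 187.0, 79.0]
ee_rot: [180.0, 0.0, 116.5]
force: [1.2, -1.4, 5.3]
gripper_width: 20.0
gripper_force: 5.0
time_s: 24.4
ee_pos: [555.0, 186.9, 78.4]
ee_rot: [-179.9, -0.0, 116.5]
force: [0.2, 0.3, 0.7]
gripper_width: 48.5
gripper_force: 0.0
time_s: 25.2
ee_pos: [556.2, 187.3, 199.8]
ee_rot: [179.8, 0.0, 116.5]
force: [-0.5, 0.6, 0.2]
gripper_width: 50.1
gripper_force: 0.0
time_s: 26.0
ee_pos: [640.0, 15.2, 196.1]
ee_rot: [-179.9, -0.1, 116.4]
force: [-0.9, 0.9, -0.1]
gripper_width: 49.9
gripper_force: 0.0
```

View pics/c4.png

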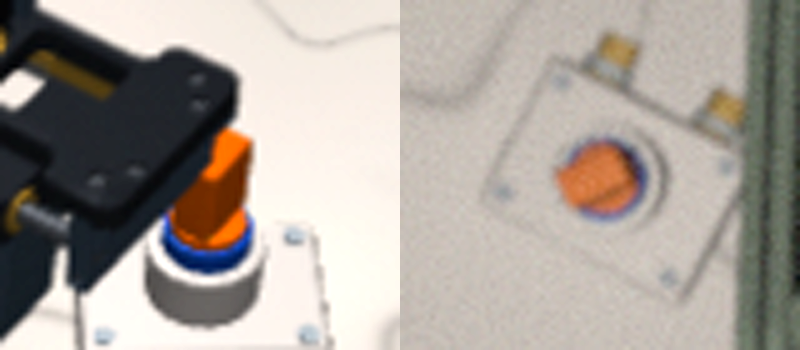

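The plug stands upright with its collar flush and concentric on the blue rim (scene about 391,188; top about 305,281 → crop 603,178), and the gripper is well clear.

```bash
python3 -c "
from workcell import *
print(job_done())"
```

```text
the job is handed in; nothing more can be done
None
```

The plug is home in the port with its collar flush on the rim, and I handed the job in at about 26 s. It held a pull of 13–14 N for about 1.5 s, after a short overshoot to a wrist reading of about 16.5 N that I eased back from. The hardest push reading was about 12 N.

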